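Rock one sharpening stone out of a packed rack and lay it flat for honing

TASK

Fetch the cream-white sharpening stone from the tightly packed wooden rack: there is no room for fingers between the stones, so push lightly on its raised near end until its far end rocks up out of the row, then lift it out by that end. Lay it flat on its broad face in the middle of the rubber-topped honing board, lengthwise with the board, without dropping it; bringing it down on its narrow edge and tipping it over there is fine. Leave the grey stones lying as they are, with their far ends down, and do not shift the wax tin, hammer or notepad.

Things in the scene. Friction and masses are not known exactly. Their poses are not given: they have to be found in the camera images.
- rack: Fixed open wooden rack, 184 (x) x 180 (y) mm, origin under its centre on the table, yaw up to 0.4 rad; -x end towards the robot. Side walls 46 mm high, end walls 30 mm. Five stones stand on edge in it, lengthwise along x, side by side 32.6 mm apart, nearly touching one another and the side walls. All start with the far (+x) end down and the near end up.
- rack_rod (a point): Top of an 8 mm steel rod across the rack's middle along y, 23 mm above the table. Each stone lies over it as a rocker, stable at 0.227 rad either side of level. A light push (under 12 N) down on the raised end takes it past level and it stays over; the top edge swings about 11 mm towards that end up to level, 22 mm in all. 60 mm from the middle its top edge is 85 mm above the table when up, 58 mm when down.
- rack_floor (a point): Middle of the rack's inner floor, 6 mm above the table. Inner faces of the end walls are 84 mm from the middle, with 8 mm high toe strips reaching to 77.5 mm from it. When rocked, the cream stone's far end stands about 27 mm above its neighbours' (60 mm from the middle), enough to pinch it across its 32 mm thickness.
- cream_stone_mid (a point): Centre of the cream-white sharpening stone, a block 150 (x) x 32 (y) x 50 (z) mm, about 0.42 kg (varies), the one to be fetched; it stands in one of the three middle places of the rack, always with a grey stone on each side. Axes of the stone: x lengthwise (towards the far end of the rack), y across its thickness, z upward when it stands on edge. Its broad faces (150 x 50 mm) are square to y.
- cream_stone_far_end (a point): Middle of the far (+x) end face of the cream stone, 75 mm along x from its centre.
- honing_board: Fixed wooden board 210 (x) x 140 (y) mm, covered by a black rubber pad 194 x 124 mm; origin under its centre on the table, top of the rubber 16 mm above the table, yaw varies by up to 0.4 rad. x is its long direction.
- wax_tin_mid (a point): Round tin of wax, 72 mm diameter, 35 mm high, loose; a point half-way up its axis. Bystander.
- hammer_mid (a point): Small hammer, 170 mm long, 25 mm high, lying loose; a point in the middle of its bounding box. Bystander.
- notepad_mid (a point): Black notepad, 148 x 110 x 16 mm, lying loose; its middle. Bystander.
- grey_stone_1_mid (a point): Centre of a dark grey sharpening stone, same size and axes as the cream one. Stays in the rack.
- grey_stone_1_far_end (a point): Middle of the far (+x) end face of that grey stone, 75 mm along x from its centre; it rises by about 33 mm if that stone is rocked over.
- grey_stone_2_mid (a point): Centre of a dark grey sharpening stone, same size and axes as the cream one. Stays in the rack.
- grey_stone_2_far_end (a point): Middle of the far (+x) end face of that grey stone, 75 mm along x from its centre; it rises by about 33 mm if that stone is rocked over.
- grey_stone_3_mid (a point): Centre of a dark grey sharpening stone, same size and axes as the cream one. Stays in the rack.
- grey_stone_3_far_end (a point): Middle of the far (+x) end face of that grey stone, 75 mm along x from its centre; it rises by about 33 mm if that stone is rocked over.
- grey_stone_4_mid (a point): Centre of a dark grey sharpening stone, same size and axes as the cream one. Stays in the rack.
- grey_stone_4_far_end (a point): Middle of the far (+x) end face of that grey stone, 75 mm along x from its centre; it rises by about 33 mm if that stone is rocked over.
- cream_stone: The cream stone itself; this origin is the middle of its lower narrow edge face, 25 mm below its centre along its z. It may crack if pressed down into the rack with more than 60 N.

How it is judged:
On the way:
1. the cream stone is lifted clear of the rack (height (world z) of cream_stone_mid above 0.12 m), for 0.2 s.
At the end, for the whole second after the job is handed in: Cream stone at rest flat on a broad face (0.1 rad) on the honing board, centre within 40 mm (x) and 35 mm (y) of the board's middle and under 37 mm above the table, lengthwise with it (0.3 rad); far end of each grey stone within 15 mm of its start (x of cream_stone_mid in the frame of honing_board between -0.04 and 0.04 m and y of cream_stone_mid in the frame of honing_board between -0.035 and 0.035 m and z of cream_stone_mid in the frame of honing_board below 0.037 m and angle between the y axis of cream_stone_mid and the z axis of honing_board, either way round below 0.1 rad and angle between the x axis of cream_stone_mid and the x axis of honing_board, either way round below 0.3 rad and linear speed of cream_stone below 0.02 m/s and distance of each of grey_stone_1_far_end, grey_stone_2_far_end, grey_stone_3_far_end, grey_stone_4_far_end from where it was at the start of the episode below 0.015 m); the robot touches nothing.
It fails at once if the cream stone is pressed into the rack with more than 60 N (contact force between cream_stone and rack above 60 N).
It fails at once if the cream stone is dropped (faster than 0.8 m/s while no finger touches it) (linear speed of cream_stone above 0.8 m/s and contact force between the fingers and cream_stone below 0.1 N).
It fails at once if the wax tin, hammer or notepad is shifted by more than 25 mm (distance of any of wax_tin_mid, hammer_mid, notepad_mid from where it was at the start of the episode above 0.025 m).
It also fails if it takes over 54 s, if anything falls off the work surface, if the arm or the gripper's body presses on something with over 40 N, if the wrist force passes 120 N, or if a joint passes its speed limit or range.

ROBOT

A 7-joint arm with a two-finger parallel gripper is mounted at the origin on a cart in front of the work surface, level with it; the furniture and walls round the work are solid. World frame = base frame: x ahead of the robot, y to its left, z up, the work surface at z = 0. Lengths are in m, angles in rad, forces in N, time in s.
With the tool pointing down it reaches from about 0.4 to 0.85 m from the base axis. Payload 4.5 kg.
Tool frame: the origin (TCP) lies between the finger pads; the fingertips stand 17 mm ahead of it and the grasp point (between the pads) lies 2 mm behind it; y points along the fingers, x is the direction in which the jaws open and shut, and the axes are right-handed (so a half turn about y gives the same grasp; the last joint's range is limited). The gripper opens to 85 mm and grips with 20 to 120 N. Pads are 22 mm wide; open, the fingers measure 114 mm over their backs; the gripper's body (76 mm by 85 mm) begins 54 mm behind the grasp point. The pads swing forward as they close: fully open they stand 13 mm farther back than shut.
Start: joints at [-1.134, 0.689, -0.195, 1.565, 0.157, 0.902, -0.215], TCP at [0.245, 0.575, 0.248] pointing down, gripper open.
Joint ranges: [-3.01, 3.01], [-0.46, 2.08], [-1.47, 1.51], [0.13, 2.56], [-1, 4.14], [0.04, 2.09], [-2.66, 2.66]. Speed limits (rad/s): [2.57, 2.57, 3.14, 3.14, 3.14, 3.14, 3.14].

INTERFACE

Orientations are given as a rotation vector (axis times angle).
In Python, from plant import sense, camera, get_calibration, job_done gives the robot as it stands.
- The arm moves only by the shell command python3 -m pendant 'ROWS' [FORCE]. ROWS is JSON, a list of rows, each a list of 7 numbers: the shift along the tool's x, y, z in units of 0.15 m (1.0 is 0.15 m), then the turn, a rotation vector about the tool's x, y, z in units of pi rad (1.0 is pi rad), then the opening, from -1 (shut) to 1 (fully open). In form: [[dx, dy, dz, wx, wy, wz, grip], ...]. A call has 1 to 8 rows; each row shifts and turns the commanded pose from where the row before left it, along the tool's axes as they then stand; what a row does not reach is not made up. A row lasts 1/10 s, in which the tool goes at most 50 mm and 8.59 degrees, less where a joint would pass 70% of its speed; a pose out of reach is approached as far as the arm can. A call with a number of a shift or a turn outside -1 to 1 is refused whole. A call with a gripper value outside its range is refused whole. The fingers move at their own pace and stop on an object; FORCE is the grip in N (left out, the last holds). Time passes only in rows, so rows that do not move let the fingers close. It gives the time, the measured TCP pose, the force and the opening at its end, in the units of the state.
- sense(): the state, without advancing time (a new reading comes with each control period).
- camera(name): name is "scene" or "top" or "wrist"; returns (picture, depth): 480x640x3 uint8, red, green, blue; 480x640 float32, m along the optical axis (not along the pixel's ray), 0 where there is no reading.
- get_calibration(name): a dict with "fx", "fy", "cx", "cy" (pixels), "R" (3x3) and "t" (3): a world point X has camera coordinates R X + t. Camera axes: x right, y down, z forward; pixel columns grow to the right and rows downward; lengths in m; the calibration is good to about 2 mm. A picture is of the moment at which its call begins: read the wrist's pose just before it. get_calibration takes no time and is no camera call; for the wrist camera it gives the pose at the moment of the call.
- job_done(): hands the job in, once; it reports no verdict.
The state is a dict: "clock": time; "q": joint angles; "qvel": joint speeds; "joint_torque": joint torques, N m; "position": TCP position; "orientation": TCP orientation; "wrist_force": force on the tool from outside, world axes, zero at the start; "wrist_torque": the same for the moment, N m; "gripper_width": finger opening in m.
Only numpy, scipy, OpenCV 4.12 (cv2) and the standard library are available. Lean on these libraries where they do the work, as an engineer would, in place of code of your own. Each camera call takes 0.05 s, during which the arm holds its last target. There are 200 camera calls.

## Working session

There is one attempt and no reset: what is moved stays moved. The work goes in short steps, Python scripts to look and compute and a shell command to move; the robot and the scene stay as the last step left them, time stands still between calls to the robot, and variables do not carry over. Pictures are saved under pics/ and viewed, about 8 in all and at most 12, crops included, and the job is handed in when it is done.

```bash
mkdir -p pics; ls; python3 - <<'E'
from plant import *
import cv2,numpy as np
s=sense();print(s)
ims=[]
for n in("scene","top"):
    p,d=camera(n);np.savez(f"{n}0.npz",p=p,d=d);cv2.imwrite(f"pics/{n}0.png",p[:,:,::-1]);c=get_calibration(n);print(n,c)
E
```

```text
pics
{'clock': 0.0, 'q': array([-1.13423965,  0.69006758, -0.19450102,  1.5664001 ,  0.15731245,
        0.90253768, -0.21511966]), 'qvel': array([-7.71086516e-04,  9.35069575e-04,  4.11226395e-04,  1.59997619e-04,
       -2.78800169e-04, -1.50946384e-04, -6.68084290e-05]), 'joint_torque': array([-2.61387113e-04, -5.39609778e+01, -1.26675334e+00, -1.58542067e+01,
        9.09176044e-03,  9.50648740e-03,  2.48418058e-05]), 'position': array([0.24476906, 0.57435237, 0.24741662]), 'orientation': array([-1.37448904, -0.90652226,  0.9091378 ]), 'wrist_force': array([-0.31274969,  0.45623085,  0.47382507]), 'wrist_torque': array([ 0.03107882,  0.06081268, -0.01289474]), 'gripper_width': 0.08541380172055005}
scene {'fx': 619.3449715855229, 'fy': 619.3449715855229, 'cx': 315.2342879157134, 'cy': 242.4503468594079, 'R': array([[ 0.88233346, -0.47026129, -0.01849272],
       [-0.30185687, -0.5353414 , -0.78885487],
       [ 0.36106799,  0.70161521, -0.61430124]]), 't': array([-0.50289267,  0.23804149,  1.17787118])}
top {'fx': 507.66002899550824, 'fy': 507.66002899550824, 'cx': 324.67851558953436, 'cy': 241.42414663779286, 'R': array([[-0.00799521, -0.9999632 ,  0.00311047],
       [-0.99252128,  0.00755672, -0.12183759],
       [ 0.1218096 , -0.00406133, -0.99254518]]), 't': array([9.73135907e-04, 5.86225091e-01, 1.08210849e+00])}
```

View pics/top0.png

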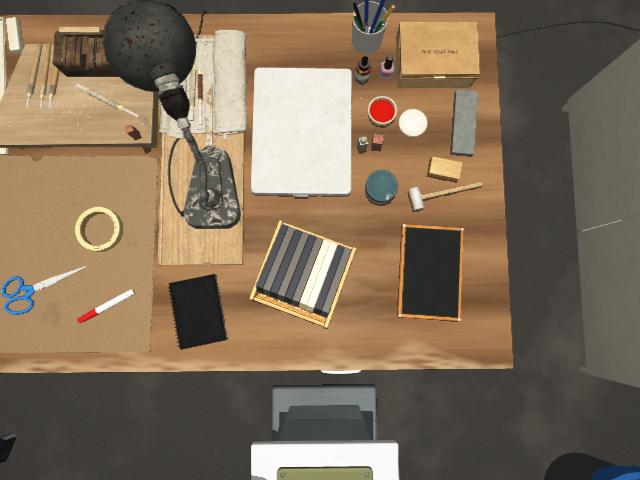

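View pics/scene0.png

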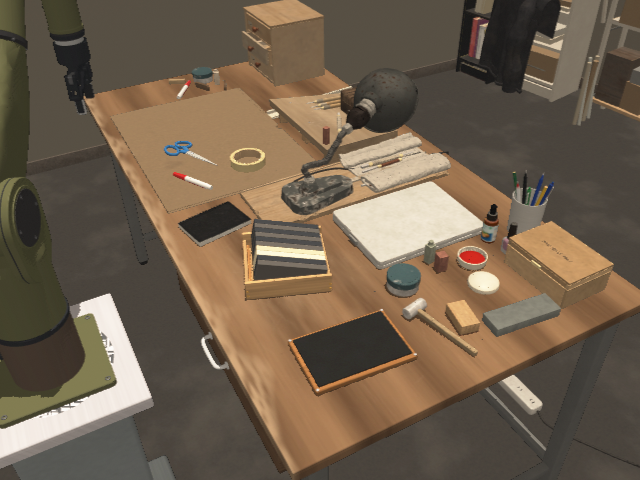

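The rack is at about (303,272) in the top view, with the cream stone second from the right at about (320,272). The board is at about (431,272), the notepad at about (198,312), the tin at (381,187) and the hammer at (445,193). Next I'll measure them.

```bash
cat > h.py <<'E'
import numpy as np,cv2
from scipy.spatial.transform import Rotation as Ro
from plant import *
def pts(p,d,c,m):
    v,u=np.nonzero(m&(d>0));z=d[v,u]
    X=np.c_[(u-c['cx'])/c['fx']*z,(v-c['cy'])/c['fy']*z,z]
    return (X-c['t'])@c['R'],u,v
def pix(c,X):
    q=np.asarray(X)@c['R'].T+c['t'];return q[...,:2]/q[...,2:]*[c['fx'],c['fy']]+[c['cx'],c['cy']]
def rect(P):
    (x,y),(w,h),a=cv2.minAreaRect((P[:,:2]*1000).astype(np.float32))
    if w<h:w,h,a=h,w,a+90
    return np.round([x,y,w,h,(a+90)%180-90],1)
def tool():
    s=sense();return s['position'],Ro.from_rotvec(s['orientation']).as_matrix(),s
E
python3 - <<'E'
from h import *
p,R,s=tool();print(np.round(R,3))
f=np.load("top0.npz");p,d=f['p'],f['d'];c=get_calibration("top")
X,u,v=pts(p,d,c,np.ones(d.shape,bool));Z=np.zeros(d.shape);XY=np.zeros(d.shape+(3,));XY[v,u]=X;Z=XY[...,2]
hsv=cv2.cvtColor(p,cv2.COLOR_RGB2HSV)
roi=np.zeros(d.shape,bool);roi[215:335,240:365]=1
m=roi&(hsv[...,2]>190)&(hsv[...,1]<70)&(Z>.045)
n,l,st,_=cv2.connectedComponentsWithStats(m.astype(np.uint8));k=1+st[1:,4].argmax();m=l==k
P=XY[m];print("cream",len(P),rect(P),P[:,2].min(),P[:,2].max())
# z along length
q=P-P.mean(0);a=np.linalg.svd(q[:,:2],full_matrices=False)[2][0];a*=np.sign(a[0]);t=q[:,:2]@a
print("axis",a,np.degrees(np.arctan2(a[1],a[0])),t.min(),t.max(),P.mean(0),"z fit",np.polyfit(t,P[:,2],1))
m=roi&(Z>.02);P=XY[m];print("rack all",rect(P))
m=roi&(Z>.04)&(Z<.05);P=XY[m];print("walls",rect(P))
roi[:]=0;roi[215:330,390:475]=1
m=roi&(Z>.008);P=XY[m];print("board",rect(P),np.median(P[:,2]))
m=roi&(hsv[...,2]<70);P=XY[m];print("pad",rect(P))
print("table z",np.median(XY[330:350,300:400,2]))
E
```

```text
[[ 0.392 -0.001 -0.92 ]
 [ 0.92  -0.002  0.392]
 [-0.002 -1.    -0.   ]]
cream 991 [515.9  10.1 145.6  31.2 -20.8] 0.05099924801145784 0.09006165589782504
axis [ 0.9353204  -0.35380184] -20.720029748111223 -0.07098175863953249 0.07458116356452849 [0.51415118 0.01059286 0.0715504 ] z fit [-0.23015252  0.0715504 ]
rack all [517.   45.4 184.2 180.5 -20.7]
walls [516.9  45.2 183.9 180.2 -20.7]
board [ 526.3 -240.4  223.1  140.5   -4.2] 0.01502787767325115
pad [ 298.8 -173.8  672.7  159.5  -16.8]
table z -0.0003786116463587485
```

```bash
cat >> h.py <<'E'
mid=np.array([.5055,.0148]);u=np.array([.9354,-.3535]);n=np.array([.3535,.9354])
def Rt(ang,):  # tool down, tool x at world angle ang (deg)
    a=np.radians(ang);x=np.array([np.cos(a),np.sin(a),0]);y=np.array([0,0,-1.]);return np.c_[x,y,np.cross(x,y)]
def delta(X,Rg):
    p,R,s=tool()
    print("pos",np.round(p,4),"rel shift units(current axes)",np.round(R.T@(np.asarray(X)-p)/.15,3),"turn units",np.round(Ro.from_matrix(R.T@Rg).as_rotvec()/np.pi,4),"q",np.round(s['q'],2),"F",np.round(s['wrist_force'],1))
E
python3 - <<'E'
from h import *
f=np.load("top0.npz");p,d=f['p'],f['d'];c=get_calibration("top")
hsv=cv2.cvtColor(p,cv2.COLOR_RGB2HSV);m=np.zeros(d.shape,np.uint8);m[220:325,395:470]=(hsv[220:325,395:470,2]<70)
n_,l,st,_=cv2.connectedComponentsWithStats(m);k=1+st[1:,4].argmax();P=pts(p,d,c,l==k)[0];print("pad",rect(P),np.median(P[:,2]))
for a in(-20.7,159.3):delta([*(mid-.06*u),.14],Rt(a))
E
```

```text
pad [ 519.9 -240.6  191.9  122.6   -4.1] 0.015519625136496422
pos [0.2448 0.5744 0.2475] rel shift units(current axes) [-2.767  0.722 -2.661] turn units [ 4.000e-04  4.868e-01 -4.000e-04] q [-1.13  0.69 -0.19  1.57  0.16  0.9  -0.22] F [0.  0.6 0.2]
pos [0.2448 0.5744 0.2475] rel shift units(current axes) [-2.767  0.722 -2.661] turn units [-4.000e-04 -5.132e-01 -4.000e-04] q [-1.13  0.69 -0.19  1.57  0.16  0.9  -0.22] F [0.  0.6 0.2]
```

```bash
python3 -m pendant '[[-0.23,0,-0.222,0,0,0,0],[-0.23,0,-0.222,0,0,0,-1],[-0.23,0,-0.222,0,0,0,-1],[-0.23,0,-0.222,0,0,0,-1],[-0.23,0,-0.222,0,0,0,-1],[-0.23,0,-0.222,0,0,0,-1],[-0.23,0,-0.222,0,0,0,-1],[-0.23,0,-0.222,0,0,0,-1]]'
python3 -m pendant '[[-0.23,0,-0.222,0,0,0,-1],[-0.23,0,-0.222,0,0,0,-1],[-0.23,0,-0.222,0,0,0,-1],[-0.23,0,-0.222,0,0,0,-1],[0,0,0,0,0,0,-1]]'
python3 - <<'E'
from h import *
for a in(-20.7,159.3):delta([*(mid-.06*u),.14],Rt(a))
E
```

```text
clock: 0.9
position: [0.3821, 0.2147, 0.2482]
orientation: [-1.373, -0.908, 0.908]
wrist_force: [1.0, -0.1, 0.6]
gripper_width: -0.0001
clock: 1.4
position: [0.4519, 0.0294, 0.2479]
orientation: [-1.382, -0.896, 0.899]
wrist_force: [0.6, 1.3, -0.1]
gripper_width: -0.0001
pos [0.4519 0.0294 0.2479] rel shift units(current axes) [0.036 0.719 0.034] turn units [ 0.0014  0.4824 -0.0005] q [ 0.01  0.48 -0.26  2.06  0.21  0.63  0.75] F [ 0.6  1.3 -0.1]
pos [0.4519 0.0294 0.2479] rel shift units(current axes) [0.036 0.719 0.034] turn units [-5.000e-04 -5.176e-01 -1.400e-03] q [ 0.01  0.48 -0.26  2.06  0.21  0.63  0.75] F [ 0.6  1.3 -0.1]
```

```bash
python3 -m pendant '[[0.036,0.09,0.034,0,0.044,0,-1],[0,0.09,0,0,0.044,0,-1],[0,0.09,0,0,0.044,0,-1],[0,0.09,0,0,0.044,0,-1],[0,0.09,0,0,0.044,0,-1],[0,0.09,0,0,0.044,0,-1],[0,0.09,0,0,0.044,0,-1],[0,0.09,0,0,0.044,0,-1]]'
python3 -m pendant '[[0,0,0,0,0.044,0,-1],[0,0,0,0,0.044,0,-1],[0,0,0,0,0.042,0,-1],[0,0,0,0,0,0,-1],[0,0,0,0,0,0,-1]]'
python3 - <<'E'
from h import *
delta([*(mid-.06*u),.11],Rt(-20.7))
p,d=camera("wrist");cv2.imwrite("pics/w1.png",p[:,:,::-1])
c=get_calibration("wrist");print(pix(c,np.array([[*(mid-.06*u),.085],[*(mid-.06*u+.016*n),.085],[*(mid-.06*u-.016*n),.085]])))
E
```

```text
clock: 2.2
position: [0.4476, 0.0451, 0.1396]
orientation: [-1.57, -0.045, 0.045]
wrist_force: [-0.3, -0.5, 0.1]
gripper_width: 0.0001
clock: 2.7
position: [0.4476, 0.0449, 0.1402]
orientation: [-1.554, 0.269, -0.269]
wrist_force: [-0.9, 0.4, 0.5]
gripper_width: -0.0001
pos [0.4476 0.0449 0.1402] rel shift units(current axes) [ 0.031  0.201 -0.052] turn units [ 0.      0.006  -0.0001] q [-0.28  0.68  0.13  2.19 -0.29  0.29 -0.24] F [-0.9  0.4  0.5]
[[332.32969104 292.20157538]
 [333.14215522 263.59391063]
 [331.55430617 319.50364093]]
```

View pics/w1.png

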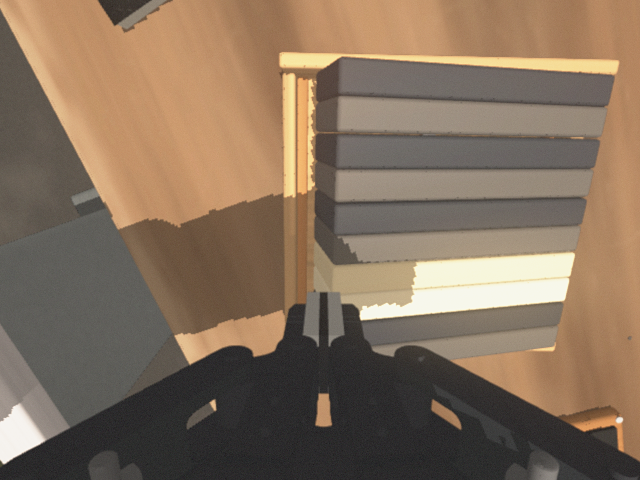

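```bash
python3 -m pendant '[[0.031,0.06,-0.052,0,0.006,0,-1],[0,0.1,0,0,0,0,-1],[0,0.03,0,0,0,0,-1],[0,0.02,0,0,0,0,-1],[0,0,0,0,0,0,-1]]'
python3 - <<'E'
from h import *
delta([*(mid-.06*u),.102],Rt(-20.7))
E
python3 -m pendant '[[0,0.02,0,0,0,0,-1],[0,0.02,0,0,0,0,-1],[0,0,0,0,0,0,-1]]'
```

```text
clock: 3.25
position: [0.4493, 0.0354, 0.1085]
orientation: [-1.552, 0.287, -0.286]
wrist_force: [-0.4, 0.3, 1.2]
gripper_width: -0.0001
pos [0.4493 0.0354 0.1085] rel shift units(current axes) [-0.001  0.043  0.004] turn units [ 0.0001 -0.0012 -0.0002] q [-0.24  0.75  0.09  2.2  -0.31  0.2  -0.23] F [-0.4  0.3  1.2]
clock: 3.55
position: [0.449, 0.0357, 0.1026]
orientation: [-1.552, 0.287, -0.285]
wrist_force: [-1.3, 0.4, 1.2]
gripper_width: 0.0001
```

```bash
python3 -m pendant '[[-0.01,0.02,0,0,0,0,-1],[-0.01,0.02,0,0,0,0,-1],[-0.01,0.02,0,0,0,0,-1],[0,0,0,0,0,0,-1]]'
python3 -m pendant '[[-0.014,0.02,0,0,0,0,-1],[-0.014,0.02,0,0,0,0,-1],[0,0,0,0,0,0,-1]]'
python3 -c "
from plant import *;s=sense();print(s['q'])"
```

```text
clock: 3.95
position: [0.4452, 0.0372, 0.0934]
orientation: [-1.552, 0.286, -0.286]
wrist_force: [-0.0, 0.4, 0.9]
gripper_width: 0.0002
clock: 4.25
position: [0.4409, 0.0388, 0.0874]
orientation: [-1.552, 0.287, -0.286]
wrist_force: [-0.3, 0.7, 0.3]
gripper_width: 0.0
[-0.22680305  0.7865864   0.05696931  2.23514244 -0.32317842  0.12810506
 -0.23065781]
```

```bash
python3 - <<'E'
from h import *
p,d=camera("scene");cv2.imwrite("pics/s1.png",cv2.resize(p[200:320,190:390,::-1],None,fx=4,fy=4))
E
```

```text
(no output)
```

View pics/s1.png

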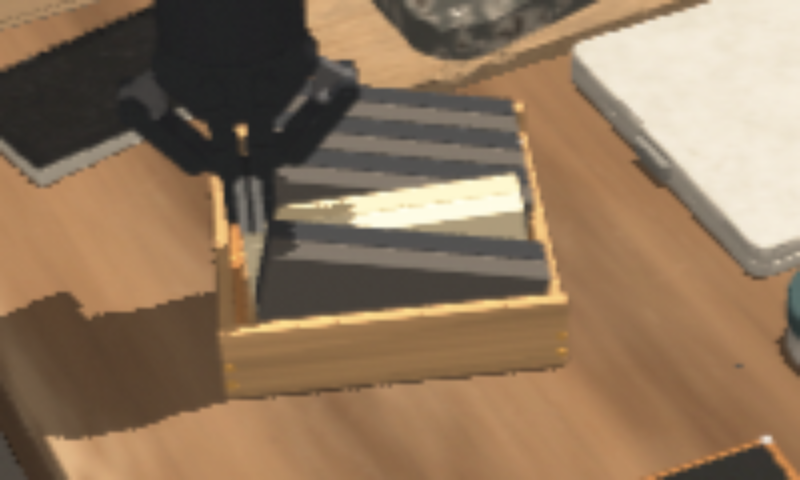

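```bash
python3 -m pendant '[[0,-0.3,0,0,0,0,-1],[0,-0.3,0,0,-0.04,0,-1],[0,-0.1,0,0,-0.046,0,-0.5],[0,0,0,0,-0.046,0,0],[0,0,0,0,-0.046,0,0],[0,0,0,0,-0.046,0,0],[0,0,0,0,-0.046,0,0],[0,0,0,0,-0.046,0,0]]'
python3 -m pendant '[[0,0,0,0,-0.046,0,0.2],[0,0,0,0,-0.046,0,0.2],[0,0,0,0,-0.046,0,0.2],[0,0,0,0,-0.046,0,0.2],[0,0,0,0,0,0,0.2]]'
python3 - <<'E'
from h import *
delta([*(mid+.055*u),.14],Rt(69.3))
print(sense()['gripper_width'])
p,d=camera("wrist");c=get_calibration("wrist")
cv2.imwrite("pics/w2.png",p[:,:,::-1])
hsv=cv2.cvtColor(p,cv2.COLOR_RGB2HSV)
X,uu,v=pts(p,d,c,np.ones(d.shape,bool));q=X[:,:2]-mid;a=q@u;b=q@n
Z=X[:,2]
for lo,hi in((-.012,.012),(.02,.045),(-.045,-.02)):
  for t in(-.06,-.03,0,.03,.05,.06,.07):
    k=(abs(a-t)<.003)&(b>lo)&(b<hi);print(t,lo,np.round(np.median(Z[k]),4) if k.any() else None)
k=(Z>.07)&(abs(b)<.03)&(a>0)&(a<.1)&(Z<.095);print("raised: b",np.percentile(b[k],[2,98]),"a",np.percentile(a[k],[2,98]))
E
```

```text
clock: 5.1
position: [0.4414, 0.0386, 0.1929]
orientation: [-1.513, -0.496, 0.496]
wrist_force: [-0.1, -0.4, -0.6]
gripper_width: 0.0431
clock: 5.6
position: [0.4413, 0.0385, 0.1928]
orientation: [-1.36, -0.936, 0.936]
wrist_force: [0.1, -0.0, 0.2]
gripper_width: 0.0511
pos [0.4413 0.0385 0.1928] rel shift units(current axes) [ 0.007  0.352 -0.823] turn units [-0.     -0.0012  0.0001] q [-0.04  0.57 -0.23  2.15  0.29  0.45  0.71] F [ 0.1 -0.   0.2]
0.05113211343413379
-0.06 -0.012 0.0808
-0.03 -0.012 0.0807
0 -0.012 0.0741
0.03 -0.012 0.0674
0.05 -0.012 0.063
0.06 -0.012 0.0607
0.07 -0.012 0.0585
-0.06 0.02 0.0879
-0.03 0.02 0.0812
0 0.02 0.0743
0.03 0.02 0.0673
0.05 0.02 0.0627
0.06 0.02 0.0604
0.07 0.02 0.0581
-0.06 -0.045 0.0879
-0.03 -0.045 0.0811
0 -0.045 0.0742
0.03 -0.045 0.0673
0.05 -0.045 0.0628
0.06 -0.045 0.0604
0.07 -0.045 0.058
raised: b [-0.02884581  0.02896036] a [0.00031118 0.01949557]
```

View pics/w2.png

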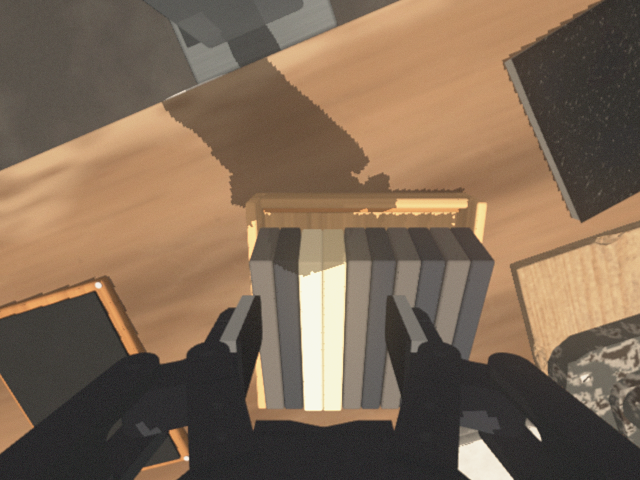

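The stone has rocked back: its near end is up again, level with the grey stones. My first push only reached level, so I'll repeat it and go deeper.

```bash
python3 -m pendant '[[0.007,0.1,-0.09,0,0.046,0,-1],[0,0.1,0,0,0.046,0,-1],[0,0.1,0,0,0.046,0,-1],[0,0.1,0,0,0.046,0,-1],[0,0,0,0,0.046,0,-1],[0,0,0,0,0.046,0,-1],[0,0,0,0,0.046,0,-1],[0,0,0,0,0.046,0,-1]]'
python3 -m pendant '[[0,0,0,0,0.046,0,-1],[0,0,0,0,0.046,0,-1],[0,0,0,0,0.039,0,-1],[0,0,0,0,0,0,-1],[0,0,0,0,0,0,-1]]'
python3 - <<'E'
from h import *
delta([*(mid-.056*u),.102],Rt(-20.7))
E
```

```text
clock: 6.45
position: [0.4545, 0.0348, 0.1328]
orientation: [-1.571, -0.032, 0.031]
wrist_force: [0.3, -0.2, -0.5]
gripper_width: 0.0002
clock: 6.95
position: [0.4544, 0.0349, 0.1328]
orientation: [-1.552, 0.283, -0.283]
wrist_force: [-0.2, 0.4, -0.1]
gripper_width: -0.0004
pos [0.4544 0.0349 0.1328] rel shift units(current axes) [-0.008  0.206 -0.005] turn units [0.0001 0.0002 0.0001] q [-0.27  0.7   0.14  2.18 -0.33  0.28 -0.2 ] F [-0.2  0.4 -0.1]
```

```bash
python3 -m pendant '[[0,0.1,0,0,0,0,-1],[0,0.08,0,0,0,0,-1],[0,0.026,0,0,0,0,-1],[-0.01,0.02,0,0,0,0,-1],[-0.01,0.02,0,0,0,0,-1],[-0.01,0.02,0,0,0,0,-1]]'
python3 -m pendant '[[-0.01,0.02,0,0,0,0,-1],[-0.01,0.02,0,0,0,0,-1],[0,0,0,0,0,0,-1]]'
python3 -m pendant '[[-0.01,0.02,0,0,0,0,-1],[-0.01,0.02,0,0,0,0,-1],[0,0.02,0,0,0,0,-1],[0,0,0,0,0,0,-1]]'
python3 - <<'E'
from h import *
delta([*(mid-.068*u),.076],Rt(-20.7))
f=np.load("top0.npz");c=get_calibration("top");p,d=camera("scene");c=get_calibration("scene")
cv2.imwrite("pics/s2.png",cv2.resize(p[200:320,190:390,::-1],None,fx=4,fy=4))
E
```

```text
clock: 7.55
position: [0.4502, 0.0365, 0.093]
orientation: [-1.552, 0.283, -0.284]
wrist_force: [-0.9, 1.2, 0.5]
gripper_width: 0.0004
clock: 7.85
position: [0.447, 0.0376, 0.0866]
orientation: [-1.552, 0.284, -0.283]
wrist_force: [0.2, -0.3, 0.0]
gripper_width: 0.0001
clock: 8.25
position: [0.4444, 0.0386, 0.0775]
orientation: [-1.552, 0.284, -0.284]
wrist_force: [-0.2, -0.1, -0.8]
gripper_width: -0.0001
pos [0.4444 0.0386 0.0775] rel shift units(current axes) [-0.016  0.01  -0.004] turn units [ 0.     -0.0002 -0.0002] q [-0.22  0.81  0.05  2.23 -0.37  0.11 -0.18] F [-0.2 -0.1 -0.8]
```

View pics/s2.png

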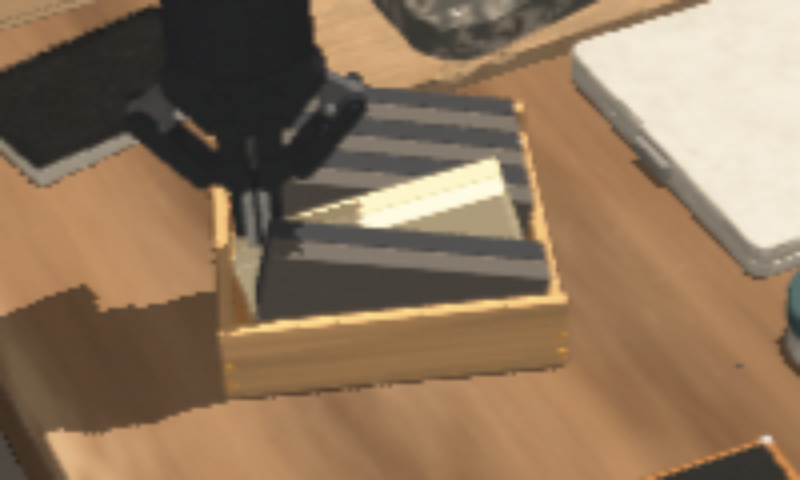

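The far end now stands clearly above its neighbours. I'll raise the tool, turn it and move over the far end.

```bash
python3 -m pendant '[[0,-0.2,0,0,0,0,-1],[0,-0.2,0,0,0,0,-1],[0.27,0,0,0,0,0,-1],[0.27,0,0,0,-0.045,0,0],[0.235,0,-0.04,0,-0.045,0,0.2],[0,0,0,0,-0.046,0,0.2],[0,0,0,0,-0.046,0,0.2],[0,0,0,0,-0.046,0,0.2]]'
python3 -m pendant '[[0,0,0,0,-0.046,0,0.2],[0,0,0,0,-0.046,0,0.2],[0,0,0,0,-0.046,0,0.2],[0,0,0,0,-0.046,0,0.2],[0,0,0,0,-0.046,0,0.2],[0,0,0,0,-0.046,0,0.2],[0,0,0,0,0,0,0.2]]'
python3 - <<'E'
from h import *
delta([*(mid+.055*u),.082],Rt(69.3))
print(sense()['gripper_width'])
p,d=camera("wrist");c=get_calibration("wrist")
cv2.imwrite("pics/w3.png",p[:,:,::-1])
m=np.ones(d.shape,bool)
X,uu,v=pts(p,d,c,m);q=X[:,:2]-mid;a=q@u;b=q@n;Z=X[:,2]
for t in(.03,.04,.05,.055,.06,.065):
  s=[]
  for bb in np.arange(-.03,.031,.005):
    k=(abs(a-t)<.003)&(abs(b-bb)<.002)&(Z<.1);s.append(round(float(np.median(Z[k]))*1000) if k.any() else 0)
  print(t,s)
E
```

```text
clock: 9.1
position: [0.5533, -0.004, 0.1378]
orientation: [-1.552, -0.282, 0.283]
wrist_force: [-0.4, -0.4, -1.6]
gripper_width: 0.0514
clock: 9.8
position: [0.5532, -0.0041, 0.1378]
orientation: [-1.354, -0.948, 0.948]
wrist_force: [-0.5, -0.5, 0.9]
gripper_width: 0.0509
pos [ 0.5532 -0.0041  0.1378] rel shift units(current axes) [ 0.005  0.372 -0.025] turn units [-0.0001  0.0038  0.0001] q [ 0.06  0.76 -0.22  1.88  0.3   0.53  0.85] F [-0.5 -0.5  0.9]
0.05094181960180902
0.03 [67, 67, 67, 81, 81, 82, 81, 82, 82, 81, 67, 67, 67]
0.04 [65, 65, 65, 84, 84, 84, 83, 84, 84, 83, 65, 65, 65]
0.05 [63, 63, 63, 86, 86, 86, 86, 87, 86, 86, 63, 63, 63]
0.055 [61, 62, 62, 88, 88, 88, 87, 88, 88, 88, 62, 62, 61]
0.06 [61, 60, 61, 89, 89, 89, 88, 89, 89, 88, 60, 61, 60]
0.065 [59, 59, 59, 89, 89, 89, 89, 89, 89, 89, 59, 59, 59]
```

View pics/w3.png

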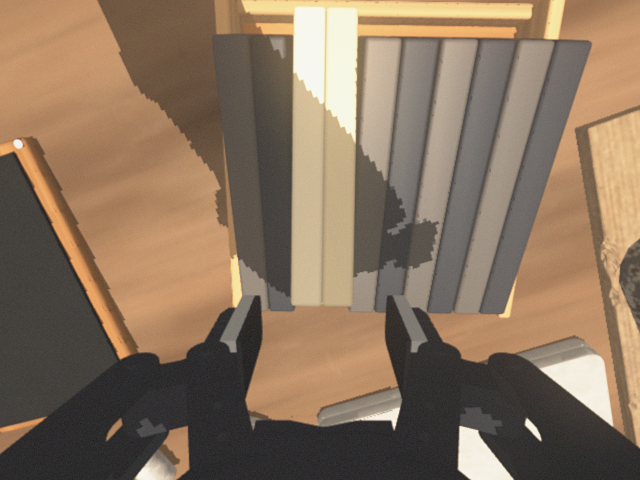

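The cream stone has rocked over: its far end is 27 mm above the neighbours and centred under the jaws. I'll go down and grip.

```bash
python3 -m pendant '[[0.005,0.12,-0.025,0,0.0038,0,0.2],[0,0.12,0,0,0,0,0.2],[0,0.08,0,0,0,0,0.2],[0,0.035,0,0,0,0,0.2],[0,0,0,0,0,0,0.2]]'
python3 -m pendant '[[0,0,0,0,0,0,-1],[0,0,0,0,0,0,-1],[0,0,0,0,0,0,-1],[0,0,0,0,0,0,-1],[0,0,0,0,0,0,-1]]' 100
```

```text
clock: 10.35
position: [0.5567, -0.0042, 0.084]
orientation: [-1.358, -0.937, 0.939]
wrist_force: [-0.7, 0.2, -0.8]
gripper_width: 0.0513
clock: 10.85
position: [0.5576, -0.0045, 0.0853]
orientation: [-1.36, -0.94, 0.938]
wrist_force: [0.1, -1.9, 6.0]
gripper_width: 0.0295
```

```bash
python3 -m pendant '[[0,-0.03,0,0,0,0,-1],[0,-0.03,0,0,0,0,-1],[0,-0.03,0,0,0,0,-1],[0,-0.03,0,0,0,0,-1],[0,0,0,0,0,0,-1]]'
python3 -m pendant '[[0,-0.07,0,0,0,0,-1],[0,-0.07,0,0,0,0,-1],[0,-0.1,0,0,0,0,-1],[0,-0.1,0,0,0,0,-1],[0,-0.1,0,0,0,0,-1],[0,-0.1,0,0,0,0,-1],[0,0,0,0,0,0,-1]]'
python3 - <<'E'
from h import *
p,d=camera("scene");cv2.imwrite("pics/s3.png",cv2.resize(p[130:330,180:430,::-1],None,fx=3,fy=3))
bd=np.array([.520,-.2406]);delta([*bd,.25],Rt(85.9))
E
```

```text
clock: 11.35
position: [0.5574, -0.0044, 0.1032]
orientation: [-1.359, -0.94, 0.939]
wrist_force: [-0.8, -0.9, -2.2]
gripper_width: 0.0296
clock: 12.05
position: [0.5588, -0.004, 0.1863]
orientation: [-1.361, -0.943, 0.935]
wrist_force: [-0.2, 0.4, -2.0]
gripper_width: 0.0296
pos [ 0.558  -0.0041  0.185 ] rel shift units(current axes) [-1.564 -0.435 -0.322] turn units [ 0.0009 -0.0922  0.0004] q [ 0.08  0.69 -0.25  1.83  0.27  0.64  0.87] F [ 0.4  0.4 -3.8]
```

View pics/s3.png

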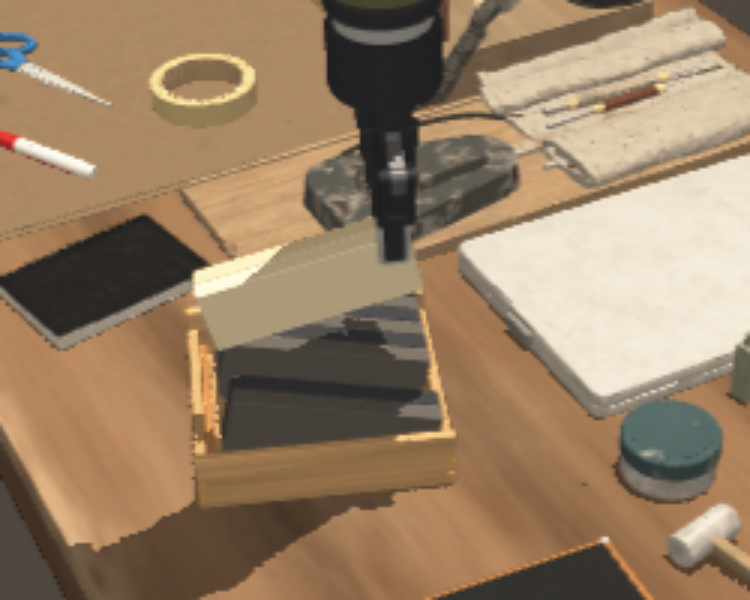

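The stone is held firmly by its far end, clear of the rack, and the grey stones are undisturbed. I'll work out the carry next.

```bash
cat >> h.py <<'E'
bd=np.array([.520,-.2406]);ub=np.array([.9974,-.0715,0]);nb=np.array([.0715,.9974,0])
def Rs(roll=0.,pitch=.227):
    return Ro.from_rotvec(-roll*ub).as_matrix()@Ro.from_rotvec(pitch*nb).as_matrix()@Rt(85.9)
def stand(h,off=-.035): return np.r_[bd,0]+off*nb+.066*ub+[0,0,.0617+h]
E
python3 - <<'E'
from h import *
delta(stand(.14),Rs())
E
```

```text
pos [ 0.558  -0.0041  0.185 ] rel shift units(current axes) [-1.662 -0.112 -0.809] turn units [ 0.0727 -0.0918  0.0108] q [ 0.08  0.69 -0.25  1.83  0.27  0.64  0.87] F [ 0.4  0.4 -3.8]
```

```bash
python3 -m pendant '[[-0.208,-0.114,-0.101,0,0,0,-1],[-0.208,0,-0.101,0,0,0,-1],[-0.208,0,-0.101,0,0,0,-1],[-0.208,0,-0.101,0,0,0,-1],[-0.208,0,-0.101,0,0,0,-1],[-0.208,0,-0.101,0,0,0,-1],[-0.208,0,-0.101,0,0,0,-1],[-0.208,0,-0.101,0,0,0,-1]]'
python3 -m pendant '[[0,0,0,0.0182,-0.023,0.0027,-1],[0,0,0,0.0182,-0.023,0.0027,-1],[0,0,0,0.0182,-0.023,0.0027,-1],[0,0,0,0.0182,-0.023,0.0027,-1],[0,0,0,0,0,0,-1]]'
python3 - <<'E'
from h import *
delta(stand(.02),Rs());delta(stand(.02),Rs(roll=.9))
E
```

```text
clock: 12.9
position: [0.5816, -0.2818, 0.1996]
orientation: [-1.357, -0.938, 0.94]
wrist_force: [0.6, 0.6, -3.3]
gripper_width: 0.0297
clock: 13.4
position: [0.5832, -0.2794, 0.1987]
orientation: [-1.063, -0.994, 1.252]
wrist_force: [0.0, 0.7, -4.4]
gripper_width: 0.0297
pos [ 0.5832 -0.2794  0.1987] rel shift units(current axes) [-0.007  0.759 -0.18 ] turn units [-0.0014  0.0008  0.0004] q [ 0.51  0.89 -0.36  1.3   0.33  1.23  1.6 ] F [ 0.   0.7 -4.4]
pos [ 0.5832 -0.2794  0.1987] rel shift units(current axes) [-0.007  0.759 -0.18 ] turn units [-0.001   0.0658  0.2794] q [ 0.51  0.89 -0.36  1.3   0.33  1.23  1.6 ] F [ 0.   0.7 -4.4]
```

```bash
python3 -m pendant '[[0,0.19,-0.045,0,0,0,-1],[0,0.19,-0.045,0,0,0,-1],[0,0.19,-0.045,0,0,0,-1],[0,0.19,-0.045,0,0,0,-1],[0,0,0,0,0,0,-1]]'
python3 - <<'E'
from h import *
delta(stand(0),Rs())
p,d=camera("scene");c=get_calibration("scene");cv2.imwrite("pics/s4.png",cv2.resize(p[210:410,240:490,::-1],None,fx=3,fy=3))
hsv=cv2.cvtColor(p,cv2.COLOR_RGB2HSV)
X,uu,v=pts(p,d,c,(hsv[...,1]<110)&(hsv[...,2]>110)&(hsv[...,0]>15)&(hsv[...,0]<40))
q=X-np.r_[bd,0];a=q@ub;b=q@nb;z=X[:,2];k=(abs(a)<.11)&(abs(b)<.075)&(z>.022)&(z<.13);a,b,z=a[k],b[k],z[k]
print(k.sum())
for t in np.arange(-.1,.09,.02):
  s=abs(a-t)<.005
  if s.sum()>5:print(round(t,2),s.sum(),np.round(np.percentile(z[s],[2,98]),4),np.round(np.percentile(b[s],[2,98]),4))
print(np.percentile(a,[1,99]))
E
```

```text
clock: 13.9
position: [0.5788, -0.2797, 0.0793]
orientation: [-1.058, -0.987, 1.253]
wrist_force: [-1.0, 0.2, -2.9]
gripper_width: 0.0298
pos [ 0.5788 -0.2797  0.0793] rel shift units(current axes) [-0.002  0.107 -0.057] turn units [-0.0036 -0.      0.0006] q [ 0.5   1.03 -0.33  1.38  0.39  1.04  1.55] F [-1.   0.2 -2.9]
2380
-0.08 186 [0.0344 0.0839] [-0.0541 -0.0236]
-0.06 171 [0.0348 0.0839] [-0.0548 -0.0237]
-0.04 163 [0.0342 0.0847] [-0.0546 -0.0241]
-0.02 152 [0.0357 0.0845] [-0.0544 -0.0244]
0.0 157 [0.0351 0.0851] [-0.0542 -0.0213]
0.02 159 [0.0356 0.0847] [-0.0545 -0.0213]
0.04 149 [0.0356 0.0836] [-0.0541 -0.0232]
0.06 90 [0.0353 0.0978] [-0.0557 -0.0181]
[-0.07919576  0.06633937]
```

View pics/s4.png

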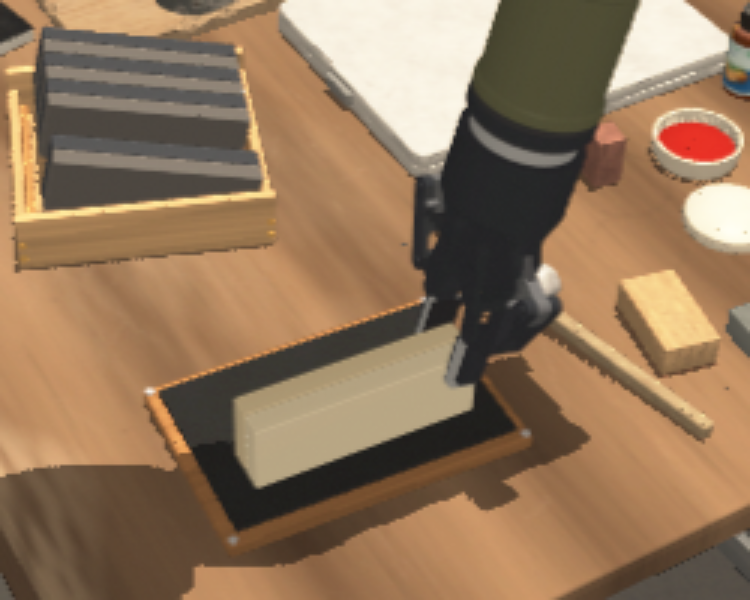

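The stone is level, 18 mm above the pad, at b ≈ -39 mm and a ≈ -5 mm in board axes. I'll raise it a little, roll it 0.8 rad towards +y, then lower it onto its edge.

```bash
python3 - <<'E'
from h import *
delta(np.r_[bd,.0602]-.002*nb+.0665*ub,Rs(roll=.8))
E
python3 -m pendant '[[0,-0.2,0,0,0.0098,0.0415,-1],[0,0,0,0,0.0098,0.0415,-1],[0,0,0,0,0.0098,0.0415,-1],[0,0,0,0,0.0098,0.0415,-1],[0,0,0,0,0.0098,0.0415,-1],[0,0,0,0,0.0098,0.0415,-1],[0,0,0,0,0,0,-1]]'
python3 - <<'E'
from h import *
delta(np.r_[bd,.0602]-.002*nb+.0665*ub,Rs(roll=.8))
E
```

```text
pos [ 0.5805 -0.2802  0.0818] rel shift units(current axes) [ 0.221  0.135 -0.055] turn units [-0.0024  0.0582  0.2481] q [ 0.5   1.03 -0.33  1.37  0.39  1.04  1.55] F [ 0.8  0.  -2.1]
clock: 14.65
position: [0.5918, -0.2732, 0.11]
orientation: [-1.612, -0.438, 1.725]
wrist_force: [0.2, 2.3, -4.6]
gripper_width: 0.0296
pos [ 0.5918 -0.2732  0.11  ] rel shift units(current axes) [0.356 0.119 0.022] turn units [0.0008 0.0018 0.0005] q [-0.05  1.08  0.14  1.51  0.76  1.04  0.88] F [ 0.2  2.3 -4.6]
```

```bash
python3 -m pendant '[[0.12,0.04,0.01,0,0,0,-1],[0.12,0.04,0.01,0,0,0,-1],[0.06,0.02,0,0,0,0,-1],[0.03,0.01,0,0,0,0,-1],[0,0,0,0,0,0,-1]]'
python3 - <<'E'
from h import *
delta(np.r_[bd,.0602]-.002*nb+.0665*ub,Rs(roll=.8))
p,d=camera("scene");c=get_calibration("scene");cv2.imwrite("pics/s5.png",cv2.resize(p[210:410,240:490,::-1],None,fx=3,fy=3))
hsv=cv2.cvtColor(p,cv2.COLOR_RGB2HSV)
X,uu,v=pts(p,d,c,(hsv[...,1]<110)&(hsv[...,2]>110)&(hsv[...,0]>15)&(hsv[...,0]<40))
q=X-np.r_[bd,0];a=q@ub;b=q@nb;z=X[:,2];k=(abs(a)<.11)&(abs(b)<.08)&(z>.018)&(z<.13);a,b,z=a[k],b[k],z[k]
for t in np.arange(-.08,.07,.04):
  s=abs(a-t)<.005
  if s.sum()>5:print(round(t,2),s.sum(),np.round(np.percentile(z[s],[2,98]),4),np.round(np.percentile(b[s],[2,98]),4))
print(np.percentile(a,[1,99]))
E
```

```text
clock: 15.15
position: [0.584, -0.2577, 0.0657]
orientation: [-1.615, -0.424, 1.722]
wrist_force: [-0.0, -0.7, -2.4]
gripper_width: 0.0297
pos [ 0.584  -0.2577  0.0657] rel shift units(current axes) [ 0.075 -0.026 -0.004] turn units [-0.0014 -0.0004 -0.001 ] q [-0.08  1.14  0.14  1.53  0.77  1.    0.8 ] F [-0.  -0.7 -2.4]
-0.08 50 [0.0326 0.0743] [-0.0549 -0.0101]
-0.04 150 [0.046  0.0791] [-0.0595 -0.0175]
0.0 146 [0.0457 0.0789] [-0.0584 -0.0176]
0.04 143 [0.0454 0.0784] [-0.0578 -0.0188]
[-0.07552995  0.07208018]
```

View pics/s5.png

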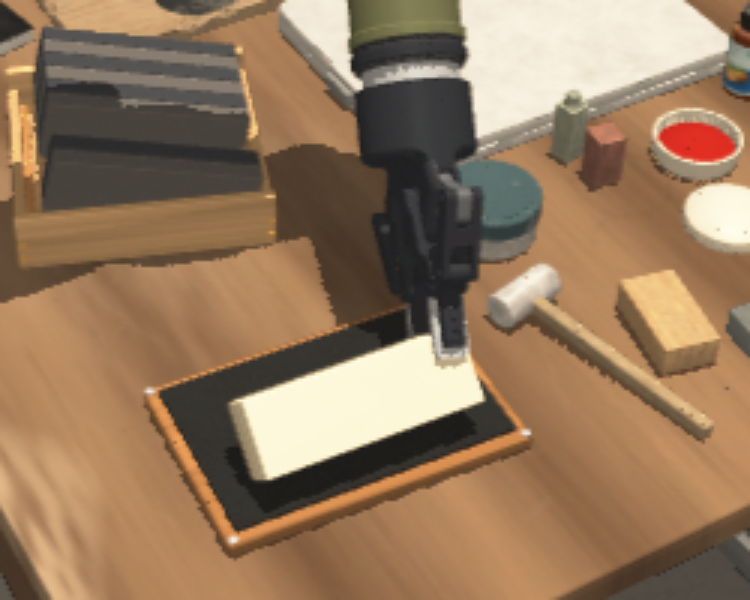

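```bash
python3 -m pendant '[[0.035,-0.013,0,0,0,0,-1],[0.025,-0.008,0,0,0,0,-1],[0.015,-0.005,0,0,0,0,-1],[0,0,0,0,0,0,-1],[0,0,0,0,0,0,-1]]'
python3 - <<'E'
from h import *
delta(np.r_[bd,.0602]-.002*nb+.0665*ub,Rs(roll=.8))
E
```

```text
clock: 15.7
position: [0.5861, -0.247, 0.0611]
orientation: [-1.616, -0.425, 1.723]
wrist_force: [0.1, 0.0, -3.2]
gripper_width: 0.03
pos [ 0.5861 -0.247   0.0611] rel shift units(current axes) [ 0.002  0.006 -0.002] turn units [-0.001  -0.0005 -0.0013] q [-0.09  1.15  0.14  1.52  0.76  1.01  0.79] F [ 0.1  0.  -3.2]
```

```bash
python3 -m pendant '[[0.01,0.009,0,0,0,0,-1],[0,0,0,0,0,0,-1]]' 
python3 -m pendant '[[0,0,0,0,0,0,-0.2],[0,0,0,0,0,0,-0.15],[0,0,0,0,0,0,-0.1],[0,0,0,0,0,0,-0.05],[0,0,0,0,0,0,-0.05]]' 20
python3 -m pendant '[[0,-0.05,0,0,0,0,-0.05],[0,-0.08,0,0,0,0,-0.05],[0,-0.1,0,0,0,0,-0.05],[0,-0.1,0,0,0,0,-0.05],[0,-0.15,0,0,0,0,-0.05],[0,-0.2,0,0,0,0,-0.05],[0,-0.2,0,0,0,0,-0.05],[0,0,0,0,0,0,-0.05]]'
python3 - <<'E'
from h import *
p,d=camera("scene");c=get_calibration("scene");cv2.imwrite("pics/s6.png",cv2.resize(p[210:410,240:490,::-1],None,fx=3,fy=3))
p,d=camera("top");c=get_calibration("top");hsv=cv2.cvtColor(p,cv2.COLOR_RGB2HSV)
X,uu,v=pts(p,d,c,(hsv[...,1]<110)&(hsv[...,2]>110)&(hsv[...,0]>15)&(hsv[...,0]<40))
q=X-np.r_[bd,0];a=q@ub;b=q@nb;k=(abs(a)<.105)&(abs(b)<.07)&(X[:,2]>.022)&(X[:,2]<.1)
print(k.sum(),rect(X[k]),"a",np.percentile(a[k],[1,99]),"b",np.percentile(b[k],[1,99]),"z",np.percentile(X[k,2],[1,50,99]));print(tool()[2]['position'])
E
```

```text
clock: 15.9
position: [0.5862, -0.2471, 0.0605]
orientation: [-1.618, -0.423, 1.724]
wrist_force: [0.6, 3.1, 3.2]
gripper_width: 0.0296
clock: 16.4
position: [0.5855, -0.2471, 0.0589]
orientation: [-1.616, -0.424, 1.723]
wrist_force: [-0.4, -1.3, -1.1]
gripper_width: 0.0406
clock: 17.2
position: [0.6264, -0.1515, 0.1508]
orientation: [-1.62, -0.437, 1.719]
wrist_force: [0.8, 1.1, 0.4]
gripper_width: 0.0407
1723 [ 521.  -239.7  149.8   51.2   -3.3] a [-0.07259806  0.07384043] b [-0.02368325  0.02626152] z [0.02537799 0.04729369 0.05202228]
[ 0.62292611 -0.15587821  0.14886082]
```

View pics/s6.png

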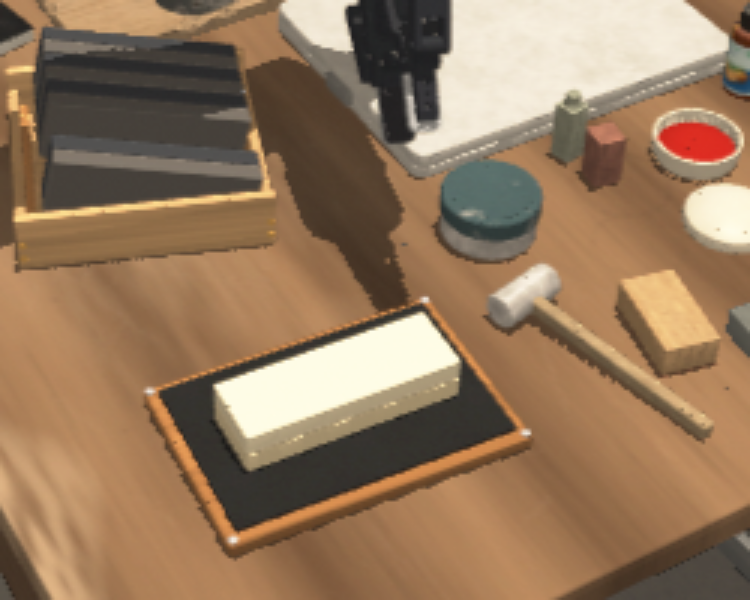

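The stone lies flat in the middle of the board, 150 x 51 mm at -3.3° with its top at about 47 mm. The grey stones, tin and hammer look unmoved and the gripper is clear, so I'm handing in.

```bash
python3 -c "
from plant import *;print(job_done())"
```

```text
the job is handed in; nothing more can be done
None
```

The cream stone is lying flat in the middle of the honing board, and I handed the job in at about 17 s of the 54 s allowed. `job_done()` reports no verdict.

**How it went:**
- **Rocking:** My first push only brought the stone to about level, and it rocked back when I raised the tool. A second, deeper push took it over, and no push or grip reading went above about 6 N.
- **Lifting:** I pinched the raised far end at 100 N and lifted it clear of the rack.
- **Placing:** I levelled the stone over the board and rolled it 0.8 rad. I then brought it down on its long edge, let go, and drew the fingers out.

**Last checks (top and scene cameras):**
- **Position:** the stone's centre is about 1 mm from the board's middle in both directions.
- **Direction:** its yaw is -3.3° against the board's -4.1°.
- **Flatness:** the top face is at a median of about 47 mm, which matches lying flat on the rubber.
- **Surroundings:** by eye, the four grey stones still have their far ends down, and the tin and hammer look unmoved. The gripper is clear of everything. I did not measure any of these, and I did not check the notepad after the lift.

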